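# Take the guests' cups to the pouring tray in order

### The job

The four guests' cups stand in a row, each on its own coaster, on the dark serving bench. For refilling, move them to the empty bamboo pouring tray, one cup upright in each compartment and in the same left-to-right order as they stood on the bench (left and right as seen from the robot), so that every cup can go back to its own guest. Set each cup down gently, never letting it drop, and leave the four coasters in their places on the bench.

Things in the scene. Friction and masses are not known exactly. Their poses are not given: they have to be found in the camera images.
- bowl_cup: White porcelain wide bowl-shaped cup, round: 62 mm across from 24 mm above its foot up to the rim (straight upright wall there), narrowing to a foot 38 mm across; 46 mm tall, about 90 g. Open at the top, walls about 4 mm. Loose; at the start it stands upright on the bowl cup's coaster on the bench. Origin: centre of its underside; z up.
- square_cup: White porcelain square cup, 50 x 50 mm, straight walls, 48 mm tall, about 110 g; its x and y axes are square to its flat walls. Open at the top, walls about 4 mm. Loose; at the start it stands upright on the square cup's coaster on the bench. Origin: centre of its underside; z up.
- slim_cup: White porcelain slim round cup (aroma cup), 40 mm across and 62 mm tall, straight walls, about 70 g. Open at the top, walls about 4 mm. Loose; at the start it stands upright on the slim cup's coaster on the bench. Origin: centre of its underside; z up.
- tall_cup: White porcelain tall thick round cup, 56 mm across and 70 mm tall, nearly straight walls, about 130 g. Open at the top, walls about 4 mm. Loose; at the start it stands upright on the tall cup's coaster on the bench. Origin: centre of its underside; z up.
- bowl_coaster: Light-wood coaster, round disc 74 mm across, 6 mm thick, 60 g, loose on the bench under the bowl cup at the start. Origin: centre of its underside. It stays on the bench at its place in the row (it marks whose cup stood there).
- square_coaster: Light-wood coaster, square plate 70 x 70 mm, 6 mm thick, 60 g, loose on the bench under the square cup at the start. Origin: centre of its underside. It stays on the bench at its place in the row (it marks whose cup stood there).
- slim_coaster: Light-wood coaster, hexagonal plate 70 mm across the flats, 6 mm thick, 60 g, loose on the bench under the slim cup at the start. Origin: centre of its underside. It stays on the bench at its place in the row (it marks whose cup stood there).
- tall_coaster: Light-wood coaster, five-petalled flower plate about 74 mm across, 6 mm thick, 60 g, loose on the bench under the tall cup at the start. Origin: centre of its underside. It stays on the bench at its place in the row (it marks whose cup stood there).
- bench: Low dark-wood serving bench, 110 mm deep (x) by 350 mm long (y), top 30 mm above the table, carrying the four coasters: places in a row centred at y = -129, -43, 43, 129 mm, x = 0 (shuffled, within 8 mm). Other ware near it is up to 95 mm tall. Fixed. Origin: centre of its underside on the table; x away from the robot, y to the left, yaw within 0.2 rad.
- tray: Bamboo pouring tray, 110 mm (x) by 350 mm (y): slatted floor 30 mm above the table, rim and cross bars 8 mm higher, parting it into four compartments 98 mm (x) by 80 mm (y), places in a row centred at y = -129, -43, 43, 129 mm, x = 0; empty at first. Fixed. Origin: centre of its underside on the table; x away from the robot, y to the left, yaw within 0.2 rad.
Things that resemble listed ones, but are neither listed nor needed, are in the scene too. What is shaped like the square_cup but purple is not meant.

How it is judged:
By the outcome, as a careful person would: the job done as asked, in the order asked, and still so for the second after the job is handed in, with the robot touching nothing.
It also fails if it takes over 106 s, if anything falls off the work surface, if the arm or the gripper's body presses on something with over 40 N, if the wrist force passes 120 N, or if a joint passes its speed limit or range.

### The arm

A 7-joint arm with a two-finger parallel gripper is mounted at the origin on the work surface. World frame = base frame: x ahead of the robot, y to its left, z up, the work surface at z = 0. Lengths are in m, angles in rad, forces in N, time in s.
With the tool pointing down it reaches from about 0.425 to 0.875 m from the base axis. Payload 4.7 kg.
Tool frame: the origin (TCP) lies where the fingers leave the gripper's body, on its centre line; the fingertips stand 70 mm ahead of it and the grasp point (between the pads) lies 51 mm ahead of it; z points along the fingers, y is the line along which they close (so a half turn about z gives the same grasp; the last joint's range is limited). The gripper opens to 87 mm and grips with 3 to 60 N. Pads are 19 mm wide; open, the fingers measure 117 mm over their backs; the gripper's body (75 mm by 190 mm) begins 51 mm behind the grasp point.
Start: joints at [-1.254, 0.321, -0.07, 1.45, 0.023, 1.371, -0.057], TCP at [0.194, 0.62, 0.292] pointing down, gripper open.
Joint ranges: [-2.86, 2.86], [-0.3, 2.09], [-1.38, 1.24], [0.06, 2.45], [-1.56, 4.7], [0.09, 2.05], [-2.69, 2.69]. Speed limits (rad/s): [2.57, 2.57, 3.14, 3.14, 3.14, 3.14, 3.14].

### API

Orientations are given as a rotation vector (axis times angle).
In Python, from bench import get_state, get_image, get_calibration, close_job gives the robot as it stands.
- The arm moves only by the tool send_rows, never from a script. Its argument "rows" is a list of rows, each an object of numbers: "hand": the finger opening in mm, from 0 to 87; "x", "y", "z": the shift along the world's x, y, z in mm; "roll": the turn about the world's z in degrees. A call has 1 to 10 rows; each row shifts and turns the commanded pose from where the row before left it; what a row does not reach is not made up. A row lasts 1/10 s, in which the tool goes at most 50 mm and 8.59 degrees, less where a joint would pass 70% of its speed; a pose out of reach is approached as far as the arm can. A call is refused whole if a number of a shift passes 50 or a number of a turn 8.59, either way. A call with a gripper value outside its range is refused whole. The fingers move at their own pace and stop on an object; "force" is the grip in N (left out, the last holds). Time passes only in rows, so rows that do not move let the fingers close. It gives the time, the measured TCP pose, the force, the opening and the grip force at its end, in the units of the state.
- get_state(): the state, without advancing time (a new reading comes with each control period).
- get_image(name): name is "scene" or "side" or "wrist"; returns the picture (384x512x3 uint8, blue, green, red); there is no depth.
- get_calibration(name): a dict with "mtx" (3x3 intrinsics, pixels), "world_from_camera" (4x4, takes a point from camera to world coordinates). Camera axes: x right, y down, z forward; pixel columns grow to the right and rows downward; lengths in m; the calibration is good to about 2 mm. A picture is of the moment at which its call begins: read the wrist's pose just before it. get_calibration takes no time and is no camera call; for the wrist camera it gives the pose at the moment of the call.
- close_job(): hands the job in; it is judged then, once.
The state is a dict: "time": time; "joint_positions": joint angles; "qd": joint speeds; "joint_torque": joint torques, N m; "position": TCP position; "tool_rot": TCP orientation; "ft_force": force on the tool from outside, world axes, zero at the start; "torque": the same for the moment, N m; "grip_width": opening from 0.0 (shut) to 1.0 (fully open); "grip_force": force on a finger pad.
Only numpy, scipy, OpenCV 4.12 (cv2) and the standard library are available. Lean on these libraries where they do the work, as an engineer would, in place of code of your own. Each camera call takes 0.05 s, during which the arm holds its last target. There are 200 camera calls.

## Working session

There is one attempt and no reset: what is moved stays moved. The work goes in short steps, Python scripts to look and compute and a tool call to move; the robot and the scene stay as the last step left them, time stands still between calls to the robot, and variables do not carry over. Pictures are saved under pics/ and viewed, at most 14 in all, crops included, and the job is handed in when it is done.

Besides the shell and the picture viewer there is one more tool, called in YAML: its name, and indented under it one key for each argument. send_rows: Moves the arm, as the interface text tells. Its arguments: {"type":"object","properties":{"rows":{"type":"array","items":{"type":"object","properties":{"hand":{"type":"number"},"x":{"type":"number"},"y":{"type":"number"},"z":{"type":"number"},"roll":{"type":"number"}}}},"force":{"type":"number"}},"required":["rows"]}

```bash
mkdir -p pics; ls
python3 - <<'E'
from bench import *
import cv2
print(get_state())
for n in ("scene","side"):
    cv2.imwrite(f"pics/{n}0.png",get_image(n)); c=get_calibration(n); print(n,c["mtx"].tolist(),c["world_from_camera"].round(3).tolist())
E
```

```text
pics
{'time': 0.0, 'joint_positions': array([-1.25387463,  0.32182636, -0.07009387,  1.45165621,  0.02263976,
        1.3707753 , -0.05690529]), 'qd': array([-1.64078777e-03, -1.76928062e-03, -3.82926695e-05,  2.91336465e-04,
        7.38444634e-04,  1.26022300e-03,  1.16654054e-03]), 'joint_torque': array([ 4.11750925e-04, -4.91276872e+01, -4.03775359e-01, -3.12528992e+01,
       -6.39540888e-02,  4.35813633e-02,  1.71979000e-04]), 'position': array([0.19376485, 0.62002134, 0.29116871]), 'tool_rot': array([-4.73768314e-01, -3.10550890e+00,  2.94038568e-03]), 'ft_force': array([0.23914373, 0.20056652, 0.29027441]), 'torque': array([-0.03974098,  0.00643361, -0.07698004]), 'grip_force': 0.0, 'grip_width': 0.9989030206737621}
scene [[374.3013598587308, 0.0, 256.1748796829747], [0.0, 374.3013598587308, 197.6746290158478], [0.0, 0.0, 1.0]] [[0.221, 0.736, -0.64, 1.011], [0.975, -0.162, 0.15, -0.147], [0.007, -0.658, -0.753, 0.707], [0.0, 0.0, 0.0, 1.0]]
side [[385.8755527875002, 0.0, 255.86342177752056], [0.0, 385.8755527875002, 191.53873309256454], [0.0, 0.0, 1.0]] [[0.943, -0.235, 0.236, 0.253], [-0.332, -0.696, 0.637, -0.579], [0.015, -0.679, -0.734, 0.686], [0.0, 0.0, 0.0, 1.0]]
```

View pics/scene0.png

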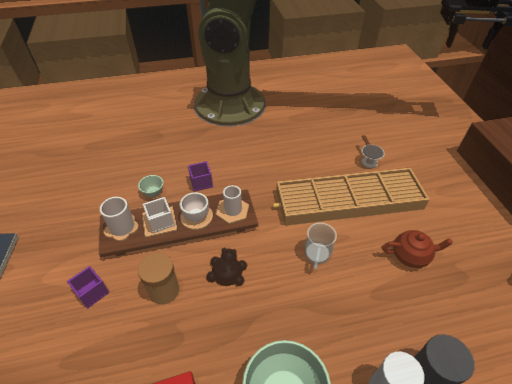

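View pics/side0.png

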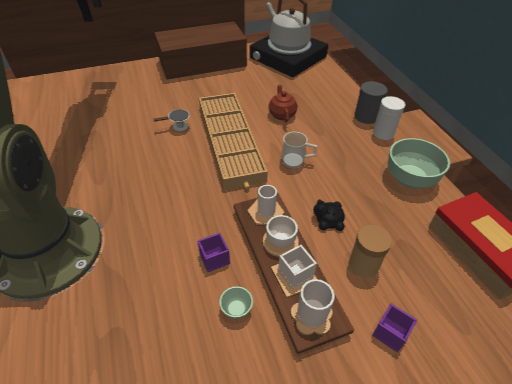

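The scene view faces the robot. On the bench from image left to right stand tall (117,216), square (158,214), bowl (194,208) and slim (233,200). From the robot's left to right that is slim, bowl, square, tall. The tray is at (350,195).

Lookalikes are the purple squares (200,176) and (88,287), the green cup (151,187), the glass jug (320,243), the steel strainer (372,155) and the white and dark cups at far right.

Run:
```python
import cv2
i=cv2.imread("pics/scene0.png"); a=i[165:255,90:270]; b=i[160:225,270:430]
import numpy as np
a=cv2.resize(a,None,fx=4.4,fy=4.4,interpolation=2); cv2.imwrite("pics/a.png",a)
cv2.imwrite("pics/b.png",cv2.resize(b,None,fx=5,fy=5,interpolation=2))
```

```text
(no output)
```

View pics/a.png

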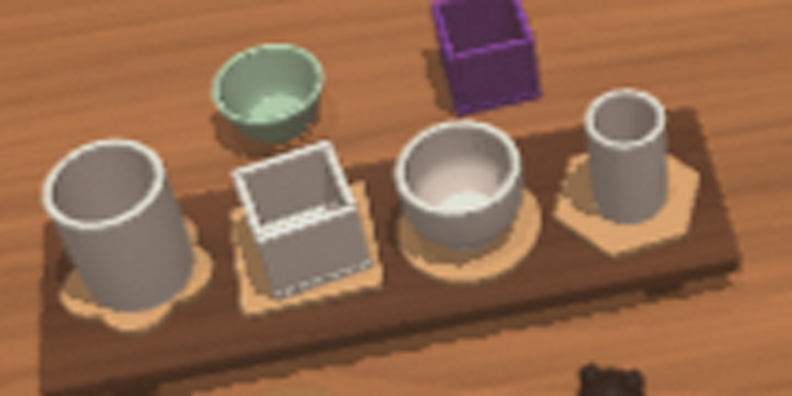

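View pics/b.png

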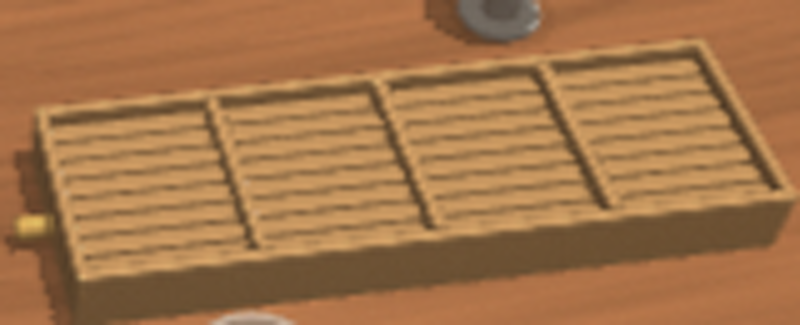

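```bash
cat > h.py <<'E'
import numpy as np
from bench import *
def w(n,uv,z,c=None):
    c=c or get_calibration(n); T=np.array(c["world_from_camera"]); uv=np.atleast_2d(uv).astype(float)
    d=np.c_[uv,np.ones(len(uv))]@np.linalg.inv(c["mtx"]).T@T[:3,:3].T
    return T[:3,3]+d*((z-T[2,3])/d[:,2])[:,None]
E
python3 - <<'E'
from h import *
a=lambda p:np.array(p)/4.4+[90,165]
b=lambda p:np.array(p)/5+[270,160]
for n,p,z in(("tall",(104.5,184),.106),("bowl",(458,168),.082),("slim",(625,119),.098)): print(n,w("scene",a(p),z).round(4))
s=w("scene",a([(235,175),(330,145),(354,210),(260,238)]),.084); print("sq",s.mean(0),s.round(3)[:,:2].tolist())
print("bench",w("scene",a([(693,110),(738,265),(42,388)]),.03).round(3))
t=w("scene",b([(38,110),(700,40),(797,197),(80,282)]),.038); print("tray",t.round(3),t.mean(0))
d=t[1]-t[0]+t[2]-t[3]; th=np.arctan2(-d[0],d[1]); print(th,np.linalg.norm(d)/2)
for y in(-.129,-.043,.043,.129): print(t.mean(0)[:2]+[-np.sin(th)*y,np.cos(th)*y])
e=s[1]-s[0]+s[2]-s[3];print("sq yaw",np.degrees(np.arctan2(-e[0],e[1])), np.linalg.norm(e)/2)
E
```

```text
tall [[ 0.4606 -0.3222  0.106 ]]
bowl [[ 0.4658 -0.1584  0.082 ]]
slim [[ 0.4658 -0.0735  0.098 ]]
sq [ 0.46533873 -0.23785824  0.084     ] [[0.448, -0.266], [0.439, -0.219], [0.483, -0.211], [0.491, -0.256]]
bench [[ 0.406 -0.027  0.03 ]
 [ 0.517 -0.027  0.03 ]
 [ 0.516 -0.371  0.03 ]]
tray [[0.403 0.049 0.038]
 [0.429 0.393 0.038]
 [0.536 0.387 0.038]
 [0.512 0.04  0.038]] [0.47000542 0.21743748 0.038     ]
-0.07128424875203106 0.3461753455633659
[0.46081754 0.0887651 ]
[0.46694279 0.17454669]
[0.47306805 0.26032828]
[0.4791933  0.34610987]
sq yaw 10.680267021069106 0.046763666311768544
```

Slim first, then bowl, square, tall. I'll close along world x (away from the row neighbours). Setting out.

send_rows:
  rows:
    - {"x":45,"y":-50,"roll":-8.1,"hand":70}
    - {"x":45,"y":-50,"roll":-8.1,"hand":70}
    - {"x":45,"y":-50,"roll":-8.1,"hand":70}
    - {"x":45,"y":-50,"roll":-8.1,"hand":70}
    - {"x":45,"y":-50,"roll":-8.1,"hand":70}
    - {"x":45,"y":-50,"roll":-8.1,"hand":70}
    - {"y":-50,"roll":-8.1,"hand":70}
    - {"y":-50,"roll":-8.1,"hand":70}
    - {"y":-50,"roll":-8.1,"hand":70}
    - {"y":-50,"hand":70}

```text
schema error: expected keys hand, x, y, z, roll
```

send_rows:
  rows:
    - {"y":-50,"hand":70}
    - {"y":-50,"hand":70}
    - {"y":-50,"hand":70}
    - {"y":-44,"hand":70}
    - {"hand":70}
    - {"hand":70}

```text
schema error: expected keys hand, x, y, z, roll
```

Run:
```python
from h import *
import cv2
s=get_state();print(s["position"],s["tool_rot"],s["joint_positions"].round(2))
c=get_calibration("wrist"); i=get_image("wrist"); np.save("c1.npy",c,allow_pickle=True); cv2.imwrite("pics/w1.png",i); print(c["world_from_camera"].round(3))
```

```text
[0.19375584 0.62005616 0.29128252] [-4.73799260e-01 -3.10548426e+00  2.63928454e-03] [-1.25  0.32 -0.07  1.45  0.02  1.37 -0.06]
[[ 0.298  0.909  0.291  0.114]
 [ 0.955 -0.283 -0.093  0.645]
 [-0.002  0.306 -0.952  0.383]
 [ 0.     0.     0.     1.   ]]
```

View pics/w1.png

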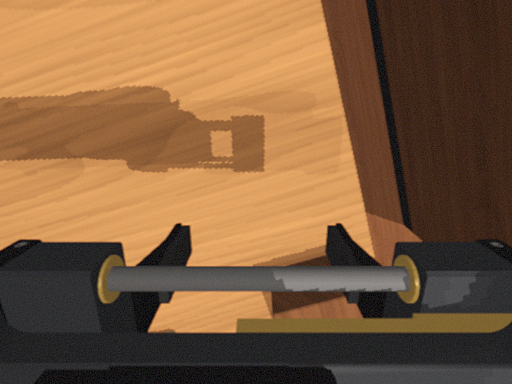

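The calls were refused, because every row needs all its keys. The wrist picture shows only the table, with the fingers at (160,260) and (345,260). Resending.

send_rows:
  rows:
    - {"x":45,"y":-50,"z":0,"roll":-8.1,"hand":70}
    - {"x":45,"y":-50,"z":0,"roll":-8.1,"hand":70}
    - {"x":45,"y":-50,"z":0,"roll":-8.1,"hand":70}
    - {"x":45,"y":-50,"z":0,"roll":-8.1,"hand":70}
    - {"x":45,"y":-50,"z":0,"roll":-8.1,"hand":70}
    - {"x":45,"y":-50,"z":0,"roll":-8.1,"hand":70}
    - {"x":0,"y":-50,"z":0,"roll":-8.1,"hand":70}
    - {"x":0,"y":-50,"z":0,"roll":-8.1,"hand":70}
    - {"x":0,"y":-50,"z":0,"roll":-8.1,"hand":70}
    - {"x":0,"y":-50,"z":0,"roll":0,"hand":70}

```text
time: 1.15
position: [0.3942, 0.1953, 0.292]
tool_rot: [-2.23, -2.213, 0.0]
ft_force: [0.3, -0.4, 0.7]
grip_width: 0.806
grip_force: 0.0
```

send_rows:
  rows:
    - {"x":0,"y":0,"z":0,"roll":0,"hand":60}
    - {"x":18,"y":-40,"z":0,"roll":0,"hand":60}
    - {"x":18,"y":-40,"z":0,"roll":0,"hand":60}
    - {"x":18,"y":-40,"z":0,"roll":0,"hand":60}
    - {"x":18,"y":-40,"z":0,"roll":0,"hand":60}
    - {"x":0,"y":-40,"z":-20,"roll":0,"hand":60}
    - {"x":0,"y":-40,"z":-20,"roll":0,"hand":60}
    - {"x":0,"y":0,"z":-20,"roll":0,"hand":60}
    - {"x":0,"y":0,"z":0,"roll":0,"hand":60}
    - {"x":0,"y":0,"z":0,"roll":0,"hand":60}

```text
time: 2.15
position: [0.4666, -0.0416, 0.2325]
tool_rot: [-2.225, -2.218, 0.001]
ft_force: [-0.3, 1.1, -0.7]
grip_width: 0.69
grip_force: 0.0
```

Run:
```python
from h import *
import cv2
s=get_state();print(s["position"],s["tool_rot"],s["joint_positions"].round(2))
c=get_calibration("wrist"); i=get_image("wrist"); np.save("c1.npy",c,allow_pickle=True); cv2.imwrite("pics/w2.png",i); print(c["world_from_camera"].round(3))
T=c["world_from_camera"]
for n,p in dict(slim=(.4658,-.0735,.098),bowl=(.4658,-.1584,.082),sq=(.4653,-.2379,.084),tall=(.4606,-.3222,.106)).items():
    q=T[:3,:3].T@(np.array(p)-T[:3,3]); q=c["mtx"]@q; print(n,q[:2]/q[2])
```

```text
[ 0.46663393 -0.04158429  0.23245588] [-2.22461902e+00 -2.21793546e+00  5.32906874e-04] [-0.64 -0.06  0.66  1.98  0.04  1.2   0.  ]
[[ 1.    -0.003 -0.     0.467]
 [-0.002 -0.952 -0.305  0.043]
 [ 0.001  0.305 -0.952  0.324]
 [ 0.     0.     0.     1.   ]]
slim [256.91043912 236.63833955]
bowl [257.29159718 302.7502081 ]
sq [257.09170681 362.53211032]
tall [253.19196565 436.05391793]
```

View pics/w2.png

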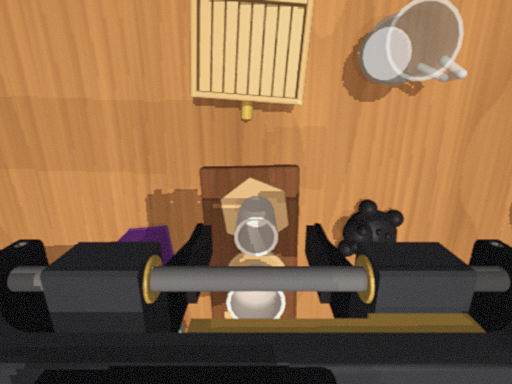

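The slim cup's rim is at (256,236) and the bowl's at (256,302), both where predicted. This close view confirms the slim white round cup on the hexagonal coaster. Descending and gripping.

send_rows:
  rows:
    - {"x":-1,"y":-32,"z":0,"roll":0,"hand":60}
    - {"x":0,"y":0,"z":-25,"roll":0,"hand":60}
    - {"x":0,"y":0,"z":-25,"roll":0,"hand":60}
    - {"x":0,"y":0,"z":-25,"roll":0,"hand":60}
    - {"x":0,"y":0,"z":-20,"roll":0,"hand":60}
    - {"x":0,"y":0,"z":-10,"roll":0,"hand":60}
    - {"x":0,"y":0,"z":0,"roll":0,"hand":60}
    - {"x":0,"y":0,"z":0,"roll":0,"hand":46}
    - {"x":0,"y":0,"z":0,"roll":0,"hand":36}
    - {"x":0,"y":0,"z":0,"roll":0,"hand":36}
  force: 12

```text
time: 3.2
position: [0.4663, -0.0745, 0.1283]
tool_rot: [2.225, 2.216, 0.003]
ft_force: [-0.5, 0.2, -1.3]
grip_width: 0.502
grip_force: 0.0
```

send_rows:
  rows:
    - {"x":0,"y":0,"z":0,"roll":0,"hand":30}
    - {"x":0,"y":0,"z":0,"roll":0,"hand":30}
    - {"x":0,"y":0,"z":0,"roll":0,"hand":30}

```text
time: 3.5
position: [0.466, -0.0745, 0.128]
tool_rot: [2.226, 2.216, 0.002]
ft_force: [-2.0, 1.2, 6.5]
grip_width: 0.446
grip_force: 12.0
```

send_rows:
  rows:
    - {"x":0,"y":0,"z":10,"roll":0,"hand":30}
    - {"x":0,"y":0,"z":20,"roll":0,"hand":30}
    - {"x":0,"y":0,"z":20,"roll":0,"hand":30}
    - {"x":0,"y":15,"z":0,"roll":0,"hand":30}
    - {"x":0,"y":30,"z":0,"roll":0,"hand":30}
    - {"x":0,"y":40,"z":0,"roll":0,"hand":30}
    - {"x":3,"y":40,"z":0,"roll":-4,"hand":30}
    - {"x":5,"y":40,"z":0,"roll":0,"hand":30}
    - {"x":5,"y":40,"z":0,"roll":0,"hand":30}
    - {"x":0,"y":40,"z":0,"roll":0,"hand":30}

```text
time: 4.5
position: [0.4789, 0.1719, 0.1778]
tool_rot: [2.302, 2.136, 0.001]
ft_force: [-0.0, -0.1, -1.3]
grip_width: 0.442
grip_force: 12.0
```

send_rows:
  rows:
    - {"x":0,"y":40,"z":0,"roll":0,"hand":30}
    - {"x":0,"y":40,"z":0,"roll":0,"hand":30}
    - {"x":0,"y":40,"z":0,"roll":0,"hand":30}
    - {"x":0,"y":30,"z":0,"roll":0,"hand":30}
    - {"x":0,"y":15,"z":0,"roll":0,"hand":30}
    - {"x":0,"y":10,"z":0,"roll":0,"hand":30}
    - {"x":0,"y":0,"z":0,"roll":0,"hand":30}
    - {"x":0,"y":0,"z":0,"roll":0,"hand":30}

```text
time: 5.3
position: [0.4791, 0.3435, 0.1773]
tool_rot: [2.304, 2.135, -0.001]
ft_force: [0.4, 0.1, -0.1]
grip_width: 0.44
grip_force: 12.0
```

Run:
```python
from h import *
import cv2
s=get_state();print(s["position"],s["tool_rot"],s["grip_force"],s["grip_width"])
c=get_calibration("wrist"); i=get_image("wrist"); cv2.imwrite("pics/w3.png",i); np.save("c3.npy",c,allow_pickle=True)
```

```text
[0.47912621 0.34353026 0.1773156 ] [ 2.30371937e+00  2.13452319e+00 -1.17774076e-03] 11.995228584964934 0.44004047051901735
```

View pics/w3.png

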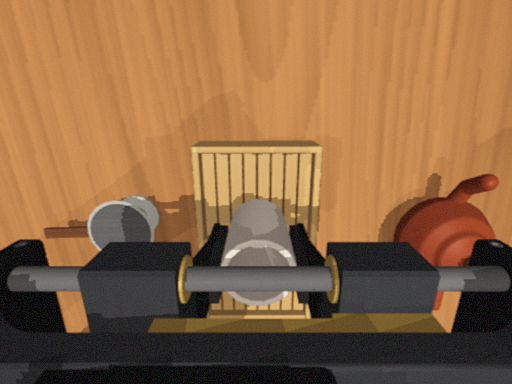

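Run:
```python
from h import *
c=np.load("c3.npy",allow_pickle=True).item()
p=w("wrist",[(193,143),(320,143),(209,309),(310,309)],.038,c); print(p)
```

```text
[[0.4299037  0.39852225 0.038     ]
 [0.53428786 0.39059888 0.038     ]
 [0.42151602 0.23225537 0.038     ]
 [0.52291454 0.22446553 0.038     ]]
```

The compartment centre comes out at y≈0.347, agreeing with the first estimate. Teapot (445,240) and strainer (125,228) are beside the tray and low. Lowering.

send_rows:
  rows:
    - {"x":1,"y":3,"z":-20,"roll":0,"hand":30}
    - {"x":0,"y":0,"z":-15,"roll":0,"hand":30}
    - {"x":0,"y":0,"z":-10,"roll":0,"hand":30}
    - {"x":0,"y":0,"z":-4,"roll":0,"hand":30}
    - {"x":0,"y":0,"z":-2,"roll":0,"hand":30}
    - {"x":0,"y":0,"z":-1,"roll":0,"hand":30}
    - {"x":0,"y":0,"z":-1,"roll":0,"hand":30}
    - {"x":0,"y":0,"z":0,"roll":0,"hand":30}

```text
time: 6.15
position: [0.4797, 0.3486, 0.1247]
tool_rot: [2.302, 2.138, 0.001]
ft_force: [0.0, -0.5, -0.8]
grip_width: 0.448
grip_force: 12.0
```

send_rows:
  rows:
    - {"x":0,"y":0,"z":-1,"roll":0,"hand":30}
    - {"x":0,"y":0,"z":-0.5,"roll":0,"hand":30}
    - {"x":0,"y":0,"z":0,"roll":0,"hand":30}

```text
time: 6.45
position: [0.4795, 0.3485, 0.1228]
tool_rot: [2.302, 2.138, -0.0]
ft_force: [0.1, 0.4, -0.8]
grip_width: 0.442
grip_force: 12.0
```

send_rows:
  rows:
    - {"x":0,"y":0,"z":-0.5,"roll":0,"hand":30}
    - {"x":0,"y":0,"z":-0.5,"roll":0,"hand":30}
    - {"x":0,"y":0,"z":0,"roll":0,"hand":30}

```text
time: 6.75
position: [0.4796, 0.3485, 0.122]
tool_rot: [-2.302, -2.138, -0.0]
ft_force: [-0.3, -0.8, 2.1]
grip_width: 0.443
grip_force: 12.0
```

send_rows:
  rows:
    - {"x":0,"y":0,"z":-0.5,"roll":0,"hand":30}
    - {"x":0,"y":0,"z":0,"roll":0,"hand":30}

```text
time: 6.95
position: [0.4796, 0.3485, 0.122]
tool_rot: [-2.302, -2.137, -0.0]
ft_force: [-1.7, -0.7, 3.8]
grip_width: 0.441
grip_force: 12.0
```

Contact, at exactly the predicted height. Releasing and going back to the bowl cup.

send_rows:
  rows:
    - {"x":0,"y":0,"z":0,"roll":0,"hand":46}
    - {"x":0,"y":0,"z":0,"roll":0,"hand":54}
    - {"x":0,"y":0,"z":0,"roll":0,"hand":60}
    - {"x":0,"y":0,"z":20,"roll":0,"hand":60}
    - {"x":0,"y":0,"z":40,"roll":0,"hand":60}
    - {"x":0,"y":-15,"z":40,"roll":0,"hand":76}
    - {"x":0,"y":-45,"z":0,"roll":0,"hand":76}
    - {"x":0,"y":-50,"z":0,"roll":0,"hand":76}
    - {"x":0,"y":-50,"z":0,"roll":0,"hand":76}
    - {"x":0,"y":-50,"z":0,"roll":0,"hand":76}

```text
time: 7.95
position: [0.4793, 0.1365, 0.2213]
tool_rot: [2.302, 2.138, 0.001]
ft_force: [1.1, -0.3, 0.4]
grip_width: 0.867
grip_force: 0.0
```

send_rows:
  rows:
    - {"x":-5,"y":-48,"z":0,"roll":4,"hand":78}
    - {"x":-8,"y":-48,"z":0,"roll":0,"hand":78}
    - {"x":0,"y":-48,"z":0,"roll":0,"hand":78}
    - {"x":0,"y":-48,"z":0,"roll":0,"hand":78}
    - {"x":0,"y":-48,"z":0,"roll":0,"hand":78}
    - {"x":0,"y":-30,"z":0,"roll":0,"hand":78}
    - {"x":0,"y":0,"z":0,"roll":0,"hand":78}
    - {"x":0,"y":0,"z":0,"roll":0,"hand":78}

```text
time: 8.75
position: [0.4664, -0.1318, 0.2212]
tool_rot: [-2.228, -2.214, -0.0]
ft_force: [-1.3, 0.8, -0.2]
grip_width: 0.893
grip_force: 0.0
```

Run:
```python
from h import *
import cv2
s=get_state();print(s["position"],s["tool_rot"],s["grip_force"],s["grip_width"])
c=get_calibration("wrist"); i=get_image("wrist"); cv2.imwrite("pics/w4.png",np.hstack([i,get_image("side")[:,:]])[:, :]); np.save("c4.npy",c,allow_pickle=True)
v=cv2.imread("pics/w4.png"); cv2.imwrite("pics/w4.png",cv2.resize(v,(800,300),interpolation=cv2.INTER_AREA))
T=c["world_from_camera"]
for n,p in dict(bowl=(.4658,-.1584,.082),sq=(.4653,-.2379,.084),tall=(.4606,-.3222,.106)).items():
    q=T[:3,:3].T@(np.array(p)-T[:3,3]); q=c["mtx"]@q; print(n,q[:2]/q[2]*800/1024)
```

```text
[ 0.46640894 -0.13176586  0.22118434] [-2.22799413e+00 -2.21446700e+00 -4.85163197e-04] 0.0 0.892872485116744
bowl [200.90789054 178.94721957]
sq [200.93060831 236.79704862]
tall [197.67488054 302.88268663]
```

View pics/w4.png

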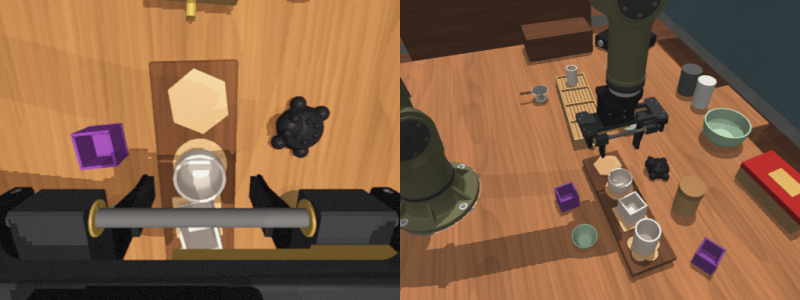

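The slim cup stands upright in the leftmost compartment and its coaster stayed in place. The bowl rim is at (200,178), as predicted. Descending.

send_rows:
  rows:
    - {"x":-1,"y":-26.5,"z":0,"roll":0,"hand":80}
    - {"x":0,"y":0,"z":-25,"roll":0,"hand":80}
    - {"x":0,"y":0,"z":-25,"roll":0,"hand":80}
    - {"x":0,"y":0,"z":-25,"roll":0,"hand":80}
    - {"x":0,"y":0,"z":-15,"roll":0,"hand":80}
    - {"x":0,"y":0,"z":-8,"roll":0,"hand":80}
    - {"x":0,"y":0,"z":0,"roll":0,"hand":80}
    - {"x":0,"y":0,"z":0,"roll":0,"hand":68}
    - {"x":0,"y":0,"z":0,"roll":0,"hand":62}
    - {"x":0,"y":0,"z":0,"roll":0,"hand":56}

```text
time: 9.85
position: [0.4661, -0.1581, 0.1241]
tool_rot: [2.225, 2.216, 0.002]
ft_force: [-0.7, 0.3, -0.4]
grip_width: 0.729
grip_force: 0.3
```

send_rows:
  rows:
    - {"x":0,"y":0,"z":0,"roll":0,"hand":52}
    - {"x":0,"y":0,"z":0,"roll":0,"hand":52}
    - {"x":0,"y":0,"z":0,"roll":0,"hand":52}

```text
time: 10.15
position: [0.4659, -0.1581, 0.1239]
tool_rot: [2.226, 2.216, 0.001]
ft_force: [-1.6, 1.0, 5.4]
grip_width: 0.695
grip_force: 12.0
```

send_rows:
  rows:
    - {"x":0,"y":0,"z":10,"roll":0,"hand":52}
    - {"x":0,"y":0,"z":20,"roll":0,"hand":52}
    - {"x":0,"y":0,"z":20,"roll":0,"hand":52}
    - {"x":0,"y":15,"z":0,"roll":0,"hand":52}
    - {"x":0,"y":30,"z":0,"roll":0,"hand":52}
    - {"x":0,"y":40,"z":0,"roll":0,"hand":52}
    - {"x":3,"y":40,"z":0,"roll":-4,"hand":52}
    - {"x":5,"y":40,"z":0,"roll":0,"hand":52}
    - {"x":0,"y":40,"z":0,"roll":0,"hand":52}
    - {"x":0,"y":40,"z":0,"roll":0,"hand":52}

```text
time: 11.15
position: [0.4734, 0.0884, 0.1738]
tool_rot: [2.302, 2.137, 0.001]
ft_force: [-0.3, 0.1, -0.8]
grip_width: 0.696
grip_force: 12.0
```

send_rows:
  rows:
    - {"x":0,"y":40,"z":0,"roll":0,"hand":52}
    - {"x":0,"y":40,"z":0,"roll":0,"hand":52}
    - {"x":0,"y":40,"z":0,"roll":0,"hand":52}
    - {"x":0,"y":30,"z":0,"roll":0,"hand":52}
    - {"x":0,"y":15,"z":0,"roll":0,"hand":52}
    - {"x":0,"y":10,"z":0,"roll":0,"hand":52}
    - {"x":0,"y":0,"z":-20,"roll":0,"hand":52}
    - {"x":0,"y":0,"z":-10,"roll":0,"hand":52}
    - {"x":0,"y":0,"z":0,"roll":0,"hand":52}
    - {"x":0,"y":0,"z":0,"roll":0,"hand":52}

```text
time: 12.15
position: [0.4739, 0.2607, 0.1434]
tool_rot: [2.304, 2.135, -0.001]
ft_force: [0.5, -0.4, -0.3]
grip_width: 0.698
grip_force: 12.0
```

Target TCP z is about 0.118.

send_rows:
  rows:
    - {"x":0,"y":1,"z":-12,"roll":0,"hand":52}
    - {"x":0,"y":0,"z":-7,"roll":0,"hand":52}
    - {"x":0,"y":0,"z":-3,"roll":0,"hand":52}
    - {"x":0,"y":0,"z":-1,"roll":0,"hand":52}
    - {"x":0,"y":0,"z":-0.5,"roll":0,"hand":52}
    - {"x":0,"y":0,"z":-0.5,"roll":0,"hand":52}
    - {"x":0,"y":0,"z":0,"roll":0,"hand":52}

```text
time: 12.85
position: [0.4737, 0.263, 0.1195]
tool_rot: [2.302, 2.138, 0.001]
ft_force: [0.5, -0.2, -1.4]
grip_width: 0.691
grip_force: 12.0
```

send_rows:
  rows:
    - {"x":0,"y":0,"z":-0.5,"roll":0,"hand":52}
    - {"x":0,"y":0,"z":-0.5,"roll":0,"hand":52}
    - {"x":0,"y":0,"z":0,"roll":0,"hand":52}

```text
time: 13.15
position: [0.4735, 0.263, 0.1183]
tool_rot: [2.302, 2.138, 0.0]
ft_force: [-0.3, -0.2, 0.1]
grip_width: 0.697
grip_force: 12.0
```

send_rows:
  rows:
    - {"x":0,"y":0,"z":-0.5,"roll":0,"hand":52}
    - {"x":0,"y":0,"z":-0.5,"roll":0,"hand":52}
    - {"x":0,"y":0,"z":0,"roll":0,"hand":52}

```text
time: 13.45
position: [0.4736, 0.263, 0.118]
tool_rot: [-2.302, -2.137, -0.0]
ft_force: [-2.2, -1.9, 4.6]
grip_width: 0.696
grip_force: 12.0
```

Contact. Releasing, then to the square cup.

send_rows:
  rows:
    - {"x":0,"y":0,"z":0,"roll":0,"hand":66}
    - {"x":0,"y":0,"z":0,"roll":0,"hand":74}
    - {"x":0,"y":0,"z":0,"roll":0,"hand":80}
    - {"x":0,"y":0,"z":20,"roll":0,"hand":80}
    - {"x":0,"y":0,"z":40,"roll":0,"hand":80}
    - {"x":0,"y":-15,"z":40,"roll":0,"hand":76}
    - {"x":0,"y":-45,"z":0,"roll":0,"hand":76}
    - {"x":0,"y":-50,"z":0,"roll":0,"hand":76}
    - {"x":0,"y":-50,"z":0,"roll":0,"hand":76}
    - {"x":0,"y":-50,"z":0,"roll":0,"hand":76}

```text
time: 14.45
position: [0.4733, 0.0511, 0.2174]
tool_rot: [2.302, 2.138, 0.002]
ft_force: [0.9, -0.1, 0.4]
grip_width: 0.872
grip_force: 0.0
```

send_rows:
  rows:
    - {"x":-4,"y":-48,"z":0,"roll":8,"hand":78}
    - {"x":-4,"y":-48,"z":0,"roll":7,"hand":78}
    - {"x":0,"y":-48,"z":0,"roll":0,"hand":78}
    - {"x":0,"y":-48,"z":0,"roll":0,"hand":78}
    - {"x":0,"y":-48,"z":0,"roll":0,"hand":76}
    - {"x":0,"y":-25,"z":0,"roll":0,"hand":76}
    - {"x":0,"y":0,"z":0,"roll":0,"hand":76}
    - {"x":0,"y":0,"z":0,"roll":0,"hand":76}

```text
time: 15.25
position: [0.4655, -0.2109, 0.2171]
tool_rot: [-2.009, -2.415, 0.0]
ft_force: [-0.2, -0.1, 0.0]
grip_width: 0.875
grip_force: 0.0
```

Run:
```python
from h import *
import cv2
s=get_state();print(s["position"],s["tool_rot"],s["grip_force"],s["grip_width"])
c=get_calibration("wrist"); i=get_image("wrist"); np.save("c5.npy",c,allow_pickle=True)
T=c["world_from_camera"]
for n,p in dict(sq=(.4653,-.2379,.084),tall=(.4606,-.3222,.106)).items():
    q=T[:3,:3].T@(np.array(p)-T[:3,3]); q=c["mtx"]@q; print(n,q[:2]/q[2])
v=cv2.resize(i[150:330,150:370],None,fx=2,fy=2,interpolation=2)
d=cv2.resize(get_image("scene")[100:280,70:440],(440,214))
cv2.imwrite("pics/w5.png",np.vstack([v,d]))
```

```text
[ 0.4655026  -0.21094258  0.2170663 ] [-2.00907775e+00 -2.41464120e+00  2.62224149e-04] 0.0 0.875308412209753
sq [251.99841343 231.76568894]
tall [229.96140135 325.07014814]
```

View pics/w5.png

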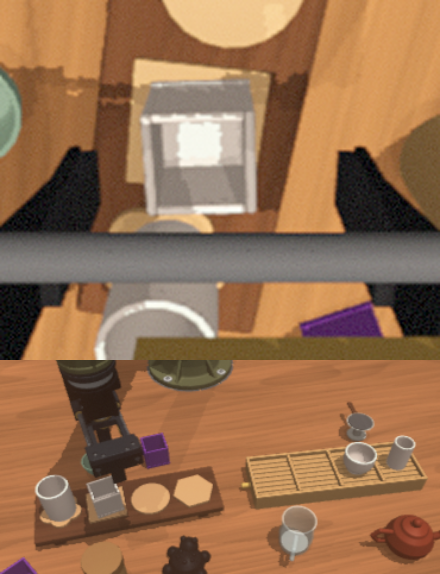

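Slim and bowl stand in their compartments. The square's rim is centred at about (250,231), predicted (252,232), and is square to the fingers. Next I check the clearance to the brown canister.

Run:
```python
from h import *
c=np.load("c5.npy",allow_pickle=True).item()
print(w("scene",[(157,266)],.08),w("scene",[(157,266)],.095),w("scene",[(164,302)],0)) 
print(w("wrist",[(350,230)],.08,c),w("wrist",[(350,230)],.095,c),w("wrist",[(350,230)],.05,c),w("wrist",[(250,231.5)],.084,c))
```

```text
[[ 0.60623396 -0.24584233  0.08      ]] [[ 0.61591069 -0.24348491  0.095     ]] [[ 0.64177641 -0.24896131  0.        ]]
[[ 0.55220263 -0.22201671  0.08      ]] [[ 0.54553871 -0.21587084  0.095     ]] [[ 0.56553047 -0.23430846  0.05      ]] [[ 0.46350955 -0.23796717  0.084     ]]
```

Fingers reach x≈0.515, the canister starts at x≈0.55, and the gripper's body stays above it. Descending.

send_rows:
  rows:
    - {"x":-1,"y":-27,"z":0,"roll":0,"hand":66}
    - {"x":0,"y":0,"z":-20,"roll":0,"hand":66}
    - {"x":0,"y":0,"z":-20,"roll":0,"hand":66}
    - {"x":0,"y":0,"z":-25,"roll":0,"hand":66}
    - {"x":0,"y":0,"z":-20,"roll":0,"hand":66}
    - {"x":0,"y":0,"z":-10,"roll":0,"hand":66}
    - {"x":0,"y":0,"z":0,"roll":0,"hand":66}
    - {"x":0,"y":0,"z":0,"roll":0,"hand":56}
    - {"x":0,"y":0,"z":0,"roll":0,"hand":50}
    - {"x":0,"y":0,"z":0,"roll":0,"hand":46}

```text
time: 16.35
position: [0.4651, -0.238, 0.1232]
tool_rot: [2.007, 2.416, 0.001]
ft_force: [-1.3, 0.7, 0.4]
grip_width: 0.581
grip_force: 0.4
```

send_rows:
  rows:
    - {"x":0,"y":0,"z":0,"roll":0,"hand":40}
    - {"x":0,"y":0,"z":0,"roll":0,"hand":40}
    - {"x":0,"y":0,"z":0,"roll":0,"hand":40}

```text
time: 16.65
position: [0.4651, -0.238, 0.1232]
tool_rot: [2.007, 2.416, 0.001]
ft_force: [-1.7, 0.6, 5.9]
grip_width: 0.571
grip_force: 12.0
```

send_rows:
  rows:
    - {"x":0,"y":0,"z":10,"roll":0,"hand":40}
    - {"x":0,"y":0,"z":20,"roll":0,"hand":40}
    - {"x":0,"y":0,"z":20,"roll":0,"hand":40}
    - {"x":0,"y":15,"z":0,"roll":0,"hand":40}
    - {"x":0,"y":30,"z":0,"roll":0,"hand":40}
    - {"x":0,"y":40,"z":0,"roll":0,"hand":40}
    - {"x":2,"y":40,"z":0,"roll":-5,"hand":40}
    - {"x":0,"y":40,"z":0,"roll":-5,"hand":40}
    - {"x":0,"y":40,"z":0,"roll":-4.5,"hand":40}
    - {"x":0,"y":40,"z":0,"roll":0,"hand":40}

```text
time: 17.65
position: [0.4666, 0.0087, 0.1729]
tool_rot: [2.299, 2.141, 0.002]
ft_force: [1.0, -0.3, -2.4]
grip_width: 0.578
grip_force: 12.0
```

send_rows:
  rows:
    - {"x":0,"y":40,"z":0,"roll":0,"hand":40}
    - {"x":0,"y":40,"z":0,"roll":0,"hand":40}
    - {"x":0,"y":35,"z":0,"roll":0,"hand":40}
    - {"x":0,"y":28,"z":0,"roll":0,"hand":40}
    - {"x":0,"y":15,"z":0,"roll":0,"hand":40}
    - {"x":0,"y":10,"z":0,"roll":0,"hand":40}
    - {"x":0,"y":0,"z":-20,"roll":0,"hand":40}
    - {"x":0,"y":0,"z":-10,"roll":0,"hand":40}
    - {"x":0,"y":0,"z":0,"roll":0,"hand":40}
    - {"x":0,"y":0,"z":0,"roll":0,"hand":40}

```text
time: 18.65
position: [0.4669, 0.1741, 0.1424]
tool_rot: [2.298, 2.141, -0.001]
ft_force: [0.2, -0.1, -1.6]
grip_width: 0.571
grip_force: 12.0
```

send_rows:
  rows:
    - {"x":0,"y":1,"z":-12,"roll":0,"hand":40}
    - {"x":0,"y":0,"z":-7,"roll":0,"hand":40}
    - {"x":0,"y":0,"z":-3,"roll":0,"hand":40}
    - {"x":0,"y":0,"z":-1,"roll":0,"hand":40}
    - {"x":0,"y":0,"z":-0.5,"roll":0,"hand":40}
    - {"x":0,"y":0,"z":-0.5,"roll":0,"hand":40}
    - {"x":0,"y":0,"z":-0.5,"roll":0,"hand":40}
    - {"x":0,"y":0,"z":0,"roll":0,"hand":40}

```text
time: 19.45
position: [0.4668, 0.1762, 0.1179]
tool_rot: [2.296, 2.144, 0.0]
ft_force: [0.0, -1.1, -0.4]
grip_width: 0.569
grip_force: 12.0
```

send_rows:
  rows:
    - {"x":0,"y":0,"z":-0.5,"roll":0,"hand":40}
    - {"x":0,"y":0,"z":-0.5,"roll":0,"hand":40}
    - {"x":0,"y":0,"z":0,"roll":0,"hand":40}

```text
time: 19.75
position: [0.4668, 0.1762, 0.1172]
tool_rot: [-2.296, -2.144, -0.0]
ft_force: [-1.8, -0.5, 2.7]
grip_width: 0.573
grip_force: 12.0
```

send_rows:
  rows:
    - {"x":0,"y":0,"z":-0.5,"roll":0,"hand":40}
    - {"x":0,"y":0,"z":0,"roll":0,"hand":40}

```text
time: 19.95
position: [0.4668, 0.1762, 0.1171]
tool_rot: [-2.296, -2.143, -0.0]
ft_force: [-3.1, -0.7, 8.2]
grip_width: 0.572
grip_force: 12.0
```

Contact. Releasing, then to the tall cup.

send_rows:
  rows:
    - {"x":0,"y":0,"z":0,"roll":0,"hand":56}
    - {"x":0,"y":0,"z":0,"roll":0,"hand":64}
    - {"x":0,"y":0,"z":0,"roll":0,"hand":70}
    - {"x":0,"y":0,"z":20,"roll":0,"hand":70}
    - {"x":0,"y":0,"z":45,"roll":0,"hand":70}
    - {"x":0,"y":-15,"z":45,"roll":0,"hand":76}
    - {"x":0,"y":-45,"z":0,"roll":0,"hand":76}
    - {"x":0,"y":-50,"z":0,"roll":0,"hand":76}
    - {"x":0,"y":-50,"z":0,"roll":0,"hand":76}
    - {"x":0,"y":-50,"z":0,"roll":0,"hand":76}

```text
time: 20.95
position: [0.4664, -0.0357, 0.2264]
tool_rot: [2.296, 2.144, 0.002]
ft_force: [2.0, 1.3, -0.3]
grip_width: 0.869
grip_force: 0.0
```

send_rows:
  rows:
    - {"x":-3,"y":-48,"z":0,"roll":4,"hand":74}
    - {"x":-3,"y":-48,"z":0,"roll":0,"hand":74}
    - {"x":0,"y":-48,"z":0,"roll":0,"hand":74}
    - {"x":0,"y":-48,"z":0,"roll":0,"hand":74}
    - {"x":0,"y":-48,"z":0,"roll":0,"hand":74}
    - {"x":0,"y":-20,"z":0,"roll":0,"hand":74}
    - {"x":0,"y":0,"z":0,"roll":0,"hand":74}
    - {"x":0,"y":0,"z":0,"roll":0,"hand":74}

```text
time: 21.75
position: [0.4605, -0.2937, 0.2259]
tool_rot: [-2.221, -2.221, 0.001]
ft_force: [0.6, -0.1, 0.3]
grip_width: 0.847
grip_force: 0.0
```

Run:
```python
from h import *
import cv2
s=get_state();print(s["position"],s["tool_rot"],s["grip_force"],s["grip_width"])
c=get_calibration("wrist"); i=get_image("wrist"); np.save("c6.npy",c,allow_pickle=True)
T=c["world_from_camera"]
for n,p in dict(tall=(.4606,-.3222,.106)).items():
    q=T[:3,:3].T@(np.array(p)-T[:3,3]); q=c["mtx"]@q; print(n,q[:2]/q[2])
v=cv2.resize(i[130:350,110:410],None,fx=1.5,fy=1.5,interpolation=2)
d=cv2.resize(get_image("scene")[100:280,70:440],(450,219))
cv2.imwrite("pics/w6.png",np.vstack([v,d]))
```

```text
[ 0.46045973 -0.29372033  0.22588043] [-2.22094712e+00 -2.22081706e+00  7.60847576e-04] 0.0 0.8474219152956034
tall [257.93772827 240.95248841]
```

View pics/w6.png

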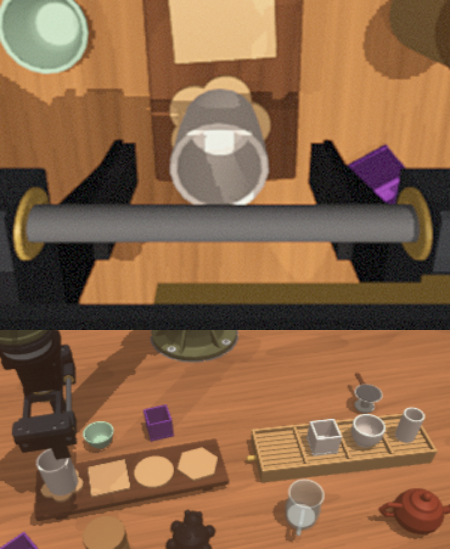

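Three cups stand in their compartments and the coasters are in place. The tall rim is at (256,240), as predicted. Descending; the purple cup at front is lower than the fingertips' 62 mm.

send_rows:
  rows:
    - {"x":0,"y":-28.5,"z":0,"roll":0,"hand":74}
    - {"x":0,"y":0,"z":-20,"roll":0,"hand":74}
    - {"x":0,"y":0,"z":-25,"roll":0,"hand":74}
    - {"x":0,"y":0,"z":-25,"roll":0,"hand":74}
    - {"x":0,"y":0,"z":-16,"roll":0,"hand":74}
    - {"x":0,"y":0,"z":-8,"roll":0,"hand":74}
    - {"x":0,"y":0,"z":0,"roll":0,"hand":74}
    - {"x":0,"y":0,"z":0,"roll":0,"hand":62}
    - {"x":0,"y":0,"z":0,"roll":0,"hand":56}
    - {"x":0,"y":0,"z":0,"roll":0,"hand":50}

```text
time: 22.85
position: [0.461, -0.3227, 0.1332]
tool_rot: [2.219, 2.222, 0.001]
ft_force: [-0.4, -0.1, -0.3]
grip_width: 0.659
grip_force: 0.4
```

send_rows:
  rows:
    - {"x":0,"y":0,"z":0,"roll":0,"hand":46}
    - {"x":0,"y":0,"z":0,"roll":0,"hand":46}
    - {"x":0,"y":0,"z":0,"roll":0,"hand":46}
  force: 14

```text
time: 23.15
position: [0.4608, -0.3228, 0.133]
tool_rot: [2.22, 2.222, 0.001]
ft_force: [-2.2, 0.8, 6.4]
grip_width: 0.625
grip_force: 14.0
```

send_rows:
  rows:
    - {"x":0,"y":0,"z":10,"roll":0,"hand":46}
    - {"x":0,"y":0,"z":20,"roll":0,"hand":46}
    - {"x":0,"y":0,"z":20,"roll":0,"hand":46}
    - {"x":0,"y":15,"z":0,"roll":0,"hand":46}
    - {"x":0,"y":30,"z":0,"roll":0,"hand":46}
    - {"x":0,"y":40,"z":0,"roll":0,"hand":46}
    - {"x":0,"y":40,"z":0,"roll":-4,"hand":46}
    - {"x":0,"y":40,"z":0,"roll":0,"hand":46}
    - {"x":0,"y":40,"z":0,"roll":0,"hand":46}
    - {"x":0,"y":40,"z":0,"roll":0,"hand":46}

```text
time: 24.15
position: [0.4604, -0.0757, 0.1825]
tool_rot: [-2.297, -2.143, -0.002]
ft_force: [0.4, -0.2, -1.2]
grip_width: 0.627
grip_force: 14.0
```

send_rows:
  rows:
    - {"x":0,"y":40,"z":0,"roll":0,"hand":46}
    - {"x":0,"y":40,"z":0,"roll":0,"hand":46}
    - {"x":0,"y":35,"z":0,"roll":0,"hand":46}
    - {"x":0,"y":28,"z":0,"roll":0,"hand":46}
    - {"x":0,"y":15,"z":0,"roll":0,"hand":46}
    - {"x":0,"y":8,"z":0,"roll":0,"hand":46}
    - {"x":0,"y":0,"z":-20,"roll":0,"hand":46}
    - {"x":0,"y":0,"z":-10,"roll":0,"hand":46}
    - {"x":0,"y":0,"z":0,"roll":0,"hand":46}
    - {"x":0,"y":0,"z":0,"roll":0,"hand":46}

```text
time: 25.15
position: [0.4608, 0.0875, 0.1524]
tool_rot: [2.298, 2.141, -0.001]
ft_force: [0.4, 0.1, 0.1]
grip_width: 0.625
grip_force: 14.0
```

send_rows:
  rows:
    - {"x":0,"y":2,"z":-12,"roll":0,"hand":46}
    - {"x":0,"y":0,"z":-7,"roll":0,"hand":46}
    - {"x":0,"y":0,"z":-3,"roll":0,"hand":46}
    - {"x":0,"y":0,"z":-1,"roll":0,"hand":46}
    - {"x":0,"y":0,"z":-0.5,"roll":0,"hand":46}
    - {"x":0,"y":0,"z":-0.5,"roll":0,"hand":46}
    - {"x":0,"y":0,"z":-0.5,"roll":0,"hand":46}
    - {"x":0,"y":0,"z":0,"roll":0,"hand":46}

```text
time: 25.95
position: [0.4608, 0.0907, 0.1279]
tool_rot: [2.296, 2.144, 0.001]
ft_force: [-0.0, 0.4, -0.8]
grip_width: 0.623
grip_force: 14.0
```

send_rows:
  rows:
    - {"x":0,"y":0,"z":-0.5,"roll":0,"hand":46}
    - {"x":0,"y":0,"z":-0.5,"roll":0,"hand":46}
    - {"x":0,"y":0,"z":0,"roll":0,"hand":46}

```text
time: 26.25
position: [0.4608, 0.0907, 0.127]
tool_rot: [-2.297, -2.144, -0.0]
ft_force: [-1.0, -0.2, 0.4]
grip_width: 0.628
grip_force: 14.0
```

send_rows:
  rows:
    - {"x":0,"y":0,"z":-0.5,"roll":0,"hand":46}
    - {"x":0,"y":0,"z":0,"roll":0,"hand":46}

```text
time: 26.45
position: [0.4608, 0.0907, 0.127]
tool_rot: [-2.296, -2.143, 0.0]
ft_force: [-3.1, -1.1, 6.9]
grip_width: 0.626
grip_force: 14.0
```

send_rows:
  rows:
    - {"x":0,"y":0,"z":0,"roll":0,"hand":60}
    - {"x":0,"y":0,"z":0,"roll":0,"hand":68}
    - {"x":0,"y":0,"z":0,"roll":0,"hand":76}
    - {"x":0,"y":0,"z":20,"roll":0,"hand":76}
    - {"x":0,"y":0,"z":45,"roll":0,"hand":76}
    - {"x":0,"y":0,"z":45,"roll":0,"hand":76}
    - {"x":0,"y":-40,"z":20,"roll":0,"hand":76}
    - {"x":0,"y":-50,"z":0,"roll":0,"hand":76}
    - {"x":0,"y":-40,"z":0,"roll":0,"hand":76}
    - {"x":0,"y":0,"z":0,"roll":0,"hand":76}

```text
time: 27.45
position: [0.4606, -0.0456, 0.2566]
tool_rot: [2.306, 2.133, 0.002]
ft_force: [-0.4, 0.4, 0.2]
grip_width: 0.873
grip_force: 0.0
```

Run:
```python
from h import *
import cv2
cv2.imwrite("pics/f.png",np.hstack([cv2.resize(get_image("scene")[100:300,70:450],(500,263)),cv2.resize(get_image("side")[60:360,140:380],(300,263))]))
```

```text
(no output)
```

View pics/f.png

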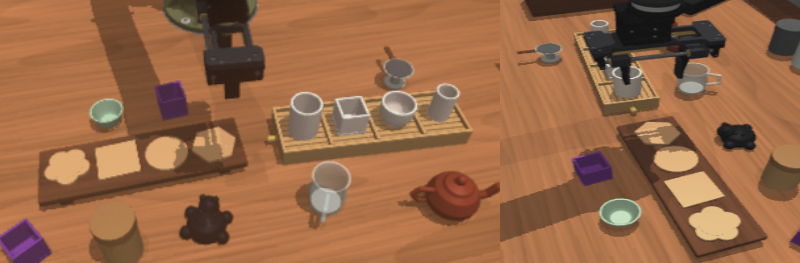

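All four cups stand upright in order, tall (305,115), square (350,115), bowl (398,108), slim (443,102). The four coasters are still on the bench, and the gripper is clear.

```bash
python3 -c "from bench import *;print(close_job())"
```

```text
the job is handed in; nothing more can be done
None
```

All four cups stand upright in the tray in their original left-to-right order (slim, bowl, square, tall), the coasters are still in place on the bench, and the job was handed in at about 27.5 s.

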